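# Lay out the glass-bead tools in the notched rest

## Task

Lay the three wooden-handled tools in the notched rest in the order they are used, starting from the end with the upright end plate: the pick first, then the flat paddle in the middle, then the two-pronged fork. Each lies in its own pair of notches, with its handle down in the square notch and its shaft down in the V notch, so that the working end sticks out over the V-notched rail. Let go of them all, and do not push the other things on the bench about.

Things in the scene. Friction and masses are not known exactly. Their poses are not given: they have to be found in the camera images.
- pick: the pick, a loose hand tool, about 70 g. x runs from handle to working end, z up; origin on the underside, 7 mm below pick_mid. Square wooden handle 14 x 14 mm, 120 mm long (x -90 to +30 mm), round steel shaft 6 mm thick on the handle's axis (to x 69 mm), then the working end (to x 105 mm): a single thin rod tapering to a point, 35 mm long
- pick_mid (a point): grip point of the pick, on the wooden handle, half-way up it; axes as the tool's. At the start the tool lies flat on the bench, working end roughly away from the robot
- pick_tip (a point): far end of the pick, 105 mm ahead of its grip point along x, at the same height (the middle of the end; between the prongs on the fork)
- paddle: the paddle, a loose hand tool, about 70 g. x runs from handle to working end, z up; origin on the underside, 7 mm below paddle_mid. Square wooden handle 14 x 14 mm, 120 mm long (x -90 to +30 mm), round steel shaft 6 mm thick on the handle's axis (to x 69 mm), then the working end (to x 105 mm): a flat square steel blade, 34 mm wide, 36 mm long, 4 mm thick, lying level
- paddle_mid (a point): grip point of the paddle, on the wooden handle, half-way up it; axes as the tool's. At the start the tool lies flat on the bench, working end roughly away from the robot
- paddle_tip (a point): far end of the paddle, 105 mm ahead of its grip point along x, at the same height (the middle of the end; between the prongs on the fork)
- fork: the fork, a loose hand tool, about 70 g. x runs from handle to working end, z up; origin on the underside, 7 mm below fork_mid. Square wooden handle 14 x 14 mm, 120 mm long (x -90 to +30 mm), round steel shaft 6 mm thick on the handle's axis (to x 69 mm), then the working end (to x 105 mm): two parallel prongs, 30 mm wide over all, 35 mm long
- fork_mid (a point): grip point of the fork, on the wooden handle, half-way up it; axes as the tool's. At the start the tool lies flat on the bench, working end roughly away from the robot
- fork_tip (a point): far end of the fork, 105 mm ahead of its grip point along x, at the same height (the middle of the end; between the prongs on the fork)
- rest: the notched tool rest, a sheet-steel tray, pale rails, darker floor and end plate, fixed to the bench, 124 mm (x) by 204 mm (y), floor 3 mm thick; origin under its centre, z up. Two upright rails, 4 mm thick, run along y at x -50 and +50 mm, nothing stands between them. The +y end is closed by an upright end plate, 52 mm high, 104 mm from the centre, with a lip turned outwards; the other end is open
- place1 (a point): place 1 of the rest, next to the end plate (y +60 mm in the rest's frame): where a tool's grip point is when properly laid in this pair of notches, midway between the rails, 37 mm above the bench. Axes as the rest's; the tool's x along this x. Square notch in the -x rail (nearer the robot) for the handle: 22 mm wide, floor 30 mm and teeth 44 mm above the bench.
- place2 (a point): place 2 of the rest, in the middle (y 0): where a tool's grip point is when properly laid in this pair of notches, midway between the rails, 37 mm above the bench. Axes as the rest's; the tool's x along this x. V notch in the +x rail for the shaft: 90 degrees, 24 mm wide at the top, bottom 33 mm and tops 45 mm above the bench.
- place3 (a point): place 3 of the rest, next to the open end (y -60 mm): where a tool's grip point is when properly laid in this pair of notches, midway between the rails, 37 mm above the bench. Axes as the rest's; the tool's x along this x. Square and V notch as at the other places.
- vblock: steel block with a groove across its top, 60 x 75 x 48 mm, loose bystander; origin under its centre, z up
- stepblock: steel block with a step, 70 x 60 x 42 mm, loose bystander; origin under its centre, z up
- cupdie: small steel cup, 44 mm across, 34 mm high, loose bystander; origin under its centre, z up
- stump: brass stub standing upright, 32 mm across, 40 mm high, loose bystander; origin under its centre, z up
- marver: black flat pad, 70 x 50 x 12 mm, loose bystander; origin under its centre, z up
- beadbowl: white ceramic bowl of beads, 90 mm across, 35 mm high, loose bystander; origin under its centre, z up
Mind the look-alikes: they are no part of the job. Leave any blue look-alike of the fork alone.

How it is judged:
At the end, for the whole second after the job is handed in: Pick, paddle, fork in places 1, 2, 3: grip points within 22 mm along the tool, 8 mm sideways, 4 mm in height of the place; tips 80 to 130 mm out over the V-notched rail, within 12 mm sideways and 6 mm in height of the line through the place; all under 0.02 m/s (x of pick_mid in the frame of place1 between -0.022 and 0.022 m and y of pick_mid in the frame of place1 between -0.008 and 0.008 m and z of pick_mid in the frame of place1 between -0.004 and 0.004 m and x of pick_tip in the frame of place1 between 0.08 and 0.13 m and y of pick_tip in the frame of place1 between -0.012 and 0.012 m and z of pick_tip in the frame of place1 between -0.006 and 0.006 m and linear speed of each of pick, paddle, fork below 0.02 m/s and x of paddle_mid in the frame of place2 between -0.022 and 0.022 m and y of paddle_mid in the frame of place2 between -0.008 and 0.008 m and z of paddle_mid in the frame of place2 between -0.004 and 0.004 m and x of paddle_tip in the frame of place2 between 0.08 and 0.13 m and y of paddle_tip in the frame of place2 between -0.012 and 0.012 m and z of paddle_tip in the frame of place2 between -0.006 and 0.006 m and x of fork_mid in the frame of place3 between -0.022 and 0.022 m and y of fork_mid in the frame of place3 between -0.008 and 0.008 m and z of fork_mid in the frame of place3 between -0.004 and 0.004 m and x of fork_tip in the frame of place3 between 0.08 and 0.13 m and y of fork_tip in the frame of place3 between -0.012 and 0.012 m and z of fork_tip in the frame of place3 between -0.006 and 0.006 m); the robot touches nothing.
It fails at once if one of the other loose things on the bench is pushed more than 30 mm from where it stood (distance of any of vblock, stepblock, cupdie, stump, marver, beadbowl from where it was at the start of the episode above 0.03 m).
It also fails if it takes over 72 s, if anything falls off the work surface, if the arm or the gripper's body presses on something with over 40 N, if the wrist force passes 120 N, or if a joint passes its speed limit or range.

## Robot

A 6-joint arm with a two-finger parallel gripper is mounted at the origin on the work surface. World frame = base frame: x ahead of the robot, y to its left, z up, the work surface at z = 0. Lengths are in m, angles in rad, forces in N, time in s.
With the tool pointing down it reaches from about 0.35 to 0.875 m from the base axis. Payload 4.2 kg.
Tool frame: the origin (TCP) lies midway between the tips of the shut fingers; the grasp point (between the pads) lies 19 mm behind it (grasp_offset is the distance from the TCP to the grasp point, in m); z points along the fingers, y is the line along which they close (so a half turn about z gives the same grasp; the last joint's range is limited). The gripper opens to 85 mm and grips with 20 to 120 N. Pads are 22 mm wide; open, the fingers measure 114 mm over their backs; the gripper's body (76 mm by 85 mm) begins 54 mm behind the grasp point. The pads swing forward as they close: fully open they stand 13 mm farther back than shut.
Start: joints at [1.388, 0.385, 0.008, 0, -1.194, -0.259], TCP at [0.267, 0.565, 0.231] pointing down, gripper open.
Joint ranges: [-3.14, 3.14], [-1.21, 2.06], [-1.07, 1.41], [-3.16, 2.05], [-2.99, -0.16], [-3.1, 3.1]. Speed limits (rad/s): [2.79, 2.79, 3.14, 3.14, 3.14, 3.14].

## Interface

Orientations are given as a rotation vector (axis times angle).
In Python, from bench import * gives the robot as it stands.
- The arm moves only by the shell command python3 -m creep 'ROWS' [FORCE]. ROWS is a JSON object of lists of equal length, an entry for each row: "gripper": the opening, from -1 (shut) to 1 (fully open), so that 0 is half open; "travel": the shift along the world's x, y, z normalised to -1 to 1, where 1 is 0.03 m, a list of three; "rotation": the turn, a rotation vector about the world's x, y, z normalised to -1 to 1, where 1 is 4 degrees, a list of three. In form: {"gripper": [gripper, ...], "travel": [[tx, ty, tz], ...], "rotation": [[wx, wy, wz], ...]}. A call has 1 to 20 rows; each row shifts and turns the commanded pose from where the row before left it; what a row does not reach is not made up. A row lasts 1/10 s, in which the tool goes at most 50 mm and 8.59 degrees, less where a joint would pass 70% of its speed; a pose out of reach is approached as far as the arm can. A call with a number of a shift or a turn outside -1 to 1 is refused whole. A call with a gripper value outside its range is refused whole. The fingers move at their own pace and stop on an object; FORCE is the grip in N (left out, the last holds). Time passes only in rows, so rows that do not move let the fingers close. It gives the time, the measured TCP pose, the force, the opening and the grip force at its end, in the units of the state.
- get_obs(): the state, without advancing time (a new reading comes with each control period).
- snapshot(name): name is "scene" or "top" or "wrist"; returns (picture, depth): 480x640x3 uint8, red, green, blue; 480x640 float32, m along the optical axis (not along the pixel's ray), 0 where there is no reading.
- camera_model(name): a dict with "mtx" (3x3 intrinsics, pixels), "k1" (the pictures are not rectified: a ray, as slopes to the right and down, at radius r is drawn at 1 + k1 r^2 times it, then the intrinsics apply), "xyz" and "rotation" of the camera in the world; the wrist camera has in their place "hand_eye" (4x4, takes a point from camera to tool coordinates, whose origin is the TCP and whose axes are the flange's). Camera axes: x right, y up, looking along -z (the intrinsics and any distortion apply to the point x, -y, -z); pixel columns grow to the right and rows downward; lengths in m; the calibration is good to about 2 mm. A picture is of the moment at which its call begins: read the wrist's pose just before it. camera_model takes no time and is no camera call.
- finish_job(): hands the job in; it is judged then, once.
The state is a dict: "time_s": time; "joint_pos": joint angles; "qd": joint speeds; "tau": joint torques, N m; "ee_pos": TCP position; "orientation": TCP orientation; "wrist_force": force on the tool from outside, world axes, zero at the start; "moment": the same for the moment, N m; "width": opening from 0.0 (shut) to 1.0 (fully open); "grip_force": force on a finger pad.
Only numpy, scipy, OpenCV 4.12 (cv2) and the standard library are available. Lean on these libraries where they do the work, as an engineer would, in place of code of your own. Each camera call takes 0.05 s, during which the arm holds its last target. There are 200 camera calls.

## Working session

There is one attempt and no reset: what is moved stays moved. The work goes in short steps, Python scripts to look and compute and a shell command to move; the robot and the scene stay as the last step left them, time stands still between calls to the robot, and variables do not carry over. Pictures are saved under pics/ and viewed, at most 10 in all, crops included, and the job is handed in when it is done.

```bash
mkdir -p pics
cat > h.py <<'E'
from bench import *
import numpy as np, cv2
from scipy.spatial.transform import Rotation as R
def rays(cm,px):
    K=np.array(cm["mtx"]);k=cm["k1"]
    px=np.atleast_2d(px).astype(float)
    d=np.array([(px[:,0]-K[0,2])/K[0,0],(px[:,1]-K[1,2])/K[1,1]]).T
    u=d.copy()
    for _ in range(20): u=d/(1+k*(u**2).sum(1,keepdims=True))
    return np.c_[u[:,0],-u[:,1],-np.ones(len(u))]
def pose(cm):
    r=np.array(cm["rotation"],float)
    Rm=r if r.shape==(3,3) else R.from_rotvec(r).as_matrix()
    return Rm,np.array(cm["xyz"])
def wpose(cm,o):
    H=np.array(cm["hand_eye"]);Rt=R.from_rotvec(o["orientation"]).as_matrix()
    return Rt@H[:3,:3],Rt@H[:3,3]+np.array(o["ee_pos"])
def onplane(cm,P,px,z):
    Rm,t=P; d=rays(cm,px)@Rm.T
    return t+d*((z-t[2])/d[:,2])[:,None]
def cloud(cm,P,depth,px):
    px=np.atleast_2d(px); Rm,t=P
    z=depth[px[:,1].astype(int),px[:,0].astype(int)]
    return t+(rays(cm,px)*z[:,None])@Rm.T
E
python3 - <<'E'
from h import *
for n in("top","scene"):
    p,d=snapshot(n); cv2.imwrite(f"pics/{n}0.png",p[:,:,::-1]); np.savez(f"{n}0.npz",p=p,d=d)
    print(camera_model(n))
o=get_obs();print(o)
print(camera_model("wrist"))
E
```

```text
{'mtx': array([[467.00465595,   0.        , 313.20379744],
       [  0.        , 467.00465595, 243.88475025],
       [  0.        ,   0.        ,   1.        ]]), 'k1': -0.10458566690923923, 'xyz': array([ 0.27621043, -0.14658266,  1.23686342]), 'rotation': array([ 0.15340646, -0.15475831, -1.57947743])}
{'mtx': array([[519.49840215,   0.        , 326.09322507],
       [  0.        , 519.49840215, 238.31338412],
       [  0.        ,   0.        ,   1.        ]]), 'k1': 0.014393300286652795, 'xyz': array([ 1.15325541, -0.89484664,  0.70318605]), 'rotation': array([0.94056836, 0.36067926, 0.66638186])}
{'time_s': 0.1, 'joint_pos': array([ 1.38760149e+00,  3.85481837e-01,  6.76041045e-03, -4.50314698e-04,
       -1.19396792e+00, -2.58616441e-01]), 'qd': array([ 0.00020724, -0.00179679,  0.00251922,  0.00407175,  0.00054829,
        0.00072938]), 'tau': array([-1.38453095e-03, -3.93318307e+01,  1.88931137e+01,  4.19799820e+00,
       -2.58428001e-03,  7.40422763e-06]), 'ee_pos': array([0.26698532, 0.56453523, 0.23032655]), 'orientation': array([ 3.06333181e+00, -6.88201331e-01, -5.44569341e-04]), 'wrist_force': array([-0.56816886,  0.30658839,  1.03748368]), 'moment': array([ 0.01821563,  0.02196788, -0.00156328]), 'grip_force': 0.0, 'width': 1.0016647381290624}
{'mtx': array([[340.48646687,   0.        , 317.58637997],
       [  0.        , 340.48646687, 240.92395226],
       [  0.        ,   0.        ,   1.        ]]), 'k1': 0.01625733259195365, 'hand_eye': array([[-9.19898368e-04,  9.46571627e-01,  3.22492340e-01,
         8.40438001e-02],
       [ 9.99998868e-01,  1.25463410e-03, -8.30108740e-04,
         1.06060676e-04],
       [-1.19036726e-03,  3.22491211e-01, -9.46571710e-01,
        -1.42012499e-01],
       [ 0.00000000e+00,  0.00000000e+00,  0.00000000e+00,
         1.00000000e+00]])}
```

View pics/top0.png

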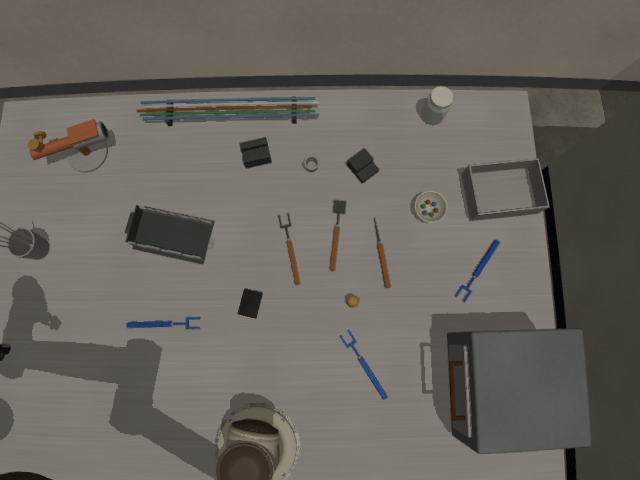

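View pics/scene0.png

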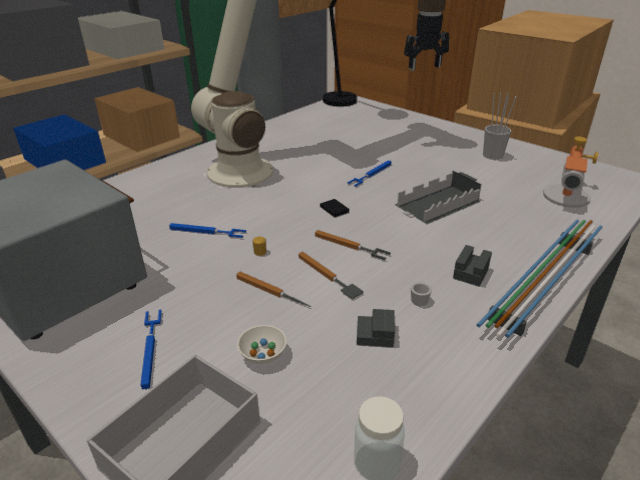

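The top view shows the rest at about (170,235), with its end plate on the left (+y). The three orange-handled tools are the fork (290,250), the paddle (336,235) and the pick (382,252). The blue forks at (165,324), (363,365) and (478,270) are look-alikes, because their handles aren't wooden. The orange burner (85,140), orange rods (230,108) and brass stump (352,300) aren't tools. I'll measure and confirm with one enlarged crop.

Run:
```python
from h import *
z=np.load("top0.npz");p,d=z["p"],z["d"];cm=camera_model("top");P=pose(cm)
hsv=cv2.cvtColor(p,cv2.COLOR_RGB2HSV)
m=cv2.inRange(hsv,(4,110,50),(22,255,255));m[:180]=0
n,l,s,c=cv2.connectedComponentsWithStats(m)
for i in range(1,n):
    if s[i,4]<60: continue
    yx=np.argwhere(l==i)[:,::-1]
    w=onplane(cm,P,yx,0.010)[:,:2]; (cx,cy),(a,b),t=cv2.minAreaRect((w*1000).astype(np.float32))
    u,sv,v=np.linalg.svd(w-w.mean(0)); ax=v[0]*np.sign(v[0][0])
    dz=cloud(cm,P,d,yx)[:,2]
    print(c[i],s[i,4],"ctr",w.mean(0).round(4),(round(cx,1),round(cy,1)),"size",round(a),round(b),"yaw",round(np.degrees(np.arctan2(ax[1],ax[0])),1),"mid",(w.mean(0)+0.03*ax).round(4),"z",np.median(dz).round(4))
# rest
ys,xs=np.mgrid[195:275,115:225];px=np.c_[xs.ravel(),ys.ravel()]
C=cloud(cm,P,d,px)
for lo,hi in((.026,.047),(.047,.06)):
    k=(C[:,2]>lo)&(C[:,2]<hi); print(lo,k.sum())
    w=C[k][:,:2]; print(cv2.minAreaRect((w*1000).astype(np.float32)), w.mean(0))
k=(C[:,2]>.02)
q=np.full((240,240,3),0,np.uint8)
for x,y,zz in C:
    i,j=int((0.62-x)*1000/1.5),int((0.36-y)*1000/1.5)
    if 0<=i<240 and 0<=j<240: cv2.circle(q,(j,i),1,(int(min(max(zz*4500,0),255)),)*3,-1)
cr=cv2.resize(p[190:295,120:400],None,fx=2.8,fy=2.8,interpolation=cv2.INTER_CUBIC)[:,:,::-1]
out=np.zeros((600,784,3),np.uint8);out[:294]=cr;out[300:540,:240]=q;cv2.imwrite("pics/crop1.png",out)
```

```text
[334.12690355 248.59390863] 197 ctr [ 0.5062 -0.2052] (507.0, -205.3) size 12 118 yaw -7.7 mid [ 0.5359 -0.2092] z 0.0137
[292.74146341 262.29756098] 205 ctr [ 0.4707 -0.0942] (471.1, -94.2) size 118 12 yaw 11.0 mid [ 0.5001 -0.0885] z 0.0135
[383.40444444 265.51555556] 225 ctr [ 0.4584 -0.3353] (459.0, -335.2) size 118 13 yaw 8.8 mid [ 0.4881 -0.3307] z 0.0136
[352.29090909 300.68181818] 110 ctr [ 0.3664 -0.2497] (366.2, -249.6) size 29 28 yaw -62.3 mid [ 0.3803 -0.2762] z 0.0383
[453.85643564 390.25742574] 202 ctr [ 0.131  -0.5056] (130.2, -513.2) size 145 30 yaw 0.2 mid [ 0.161  -0.5055] z 0.1746
0.026 427
((553.897705078125, 237.170166015625), (210.9705047607422, 103.90111541748047), 76.88512420654297) [0.56009808 0.26099548]
0.047 146
((559.7904663085938, 266.26153564453125), (162.33316040039062, 101.19892883300781), 76.8216781616211) [0.57245396 0.33359605]
```

View pics/crop1.png

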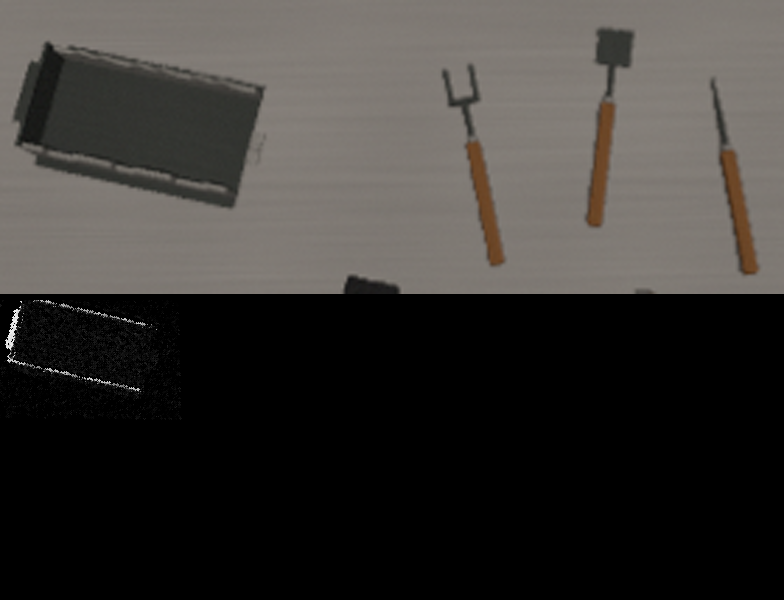

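The crop confirms them: the fork is left of the paddle, and the pick is on the right. The depth map below shows the rest's two rails, with the end plate at +y (left) and a yaw of about -13°. Next I move over the rest for a closer look.

```bash
python3 -m creep '{"gripper":[1,1,1,1,1,1,1,1,1,1,1,1,1,1,1],"travel":[[0.87,-0.92,0.06],[0.87,-0.92,0.06],[0.87,-0.92,0.06],[0.87,-0.92,0.06],[0.87,-0.92,0.06],[0.87,-0.92,0.06],[0.87,-0.92,0.06],[0.87,-0.92,0.06],[0.87,-0.92,0.06],[0.87,-0.92,0.06],[0.87,-0.92,0.06],[0.87,-0.92,0.06],[0,0,0],[0,0,0],[0,0,0]],"rotation":[[0,0,0.26],[0,0,0.26],[0,0,0.26],[0,0,0.26],[0,0,0.26],[0,0,0.26],[0,0,0.26],[0,0,0.26],[0,0,0.26],[0,0,0.26],[0,0,0.26],[0,0,0.26],[0,0,0],[0,0,0],[0,0,0]]}' 40
python3 - <<'E'
from h import *
o=get_obs();p,d=snapshot("wrist");cv2.imwrite("pics/w1.png",p[:,:,::-1]);np.savez("w1.npz",p=p,d=d)
cm=camera_model("wrist");P=wpose(cm,o)
ys,xs=np.mgrid[0:480,0:640];px=np.c_[xs.ravel(),ys.ravel()];k=d.ravel()>0.1;px=px[k]
C=cloud(cm,P,d,px)
print("bench z",np.median(C[:,2]))
k=(np.hypot(C[:,0]-.555,C[:,1]-.235)<.16)
C=C[k];np.save("c1.npy",C)
th=np.radians(-13.1);ex=np.array([np.cos(th),np.sin(th)]);ey=np.array([-ex[1],ex[0]])
Q=(C[:,:2]-[.554,.235]);u=Q@ex;v=Q@ey
top=(C[:,2]>.041)&(C[:,2]<.048)
for lo,hi in((-.07,-.03),(.03,.07)):
    s=top&(u>lo)&(u<hi)&(abs(v)<.095); 
    f=np.polyfit(v[s],u[s],1); print("rail u",s.sum(),np.median(u[s]).round(4),"slope deg",np.degrees(np.arctan(f[0])).round(2),"vrange",np.percentile(v[s],[.5,99.5]).round(4),"z",np.percentile(C[s,2],[5,50,95]).round(4))
    h,e=np.histogram(v[s],bins=np.arange(-.12,.12,.004)); print(list(zip((e[:-1]*1000).round().astype(int),h)))
s=(C[:,2]>.049)&(C[:,2]<.056)&(v>.08); print("plate v",s.sum(),np.percentile(v[s],[1,10,50,90,99]).round(4),"u",np.percentile(u[s],[1,99]).round(4))
E
```

```text
time_s: 1.6
ee_pos: [0.5798, 0.2342, 0.2525]
orientation: [3.122, -0.35, -0.001]
wrist_force: [-0.0, 0.1, -0.5]
width: 0.998
grip_force: 0.0
bench z -0.00016656612843324314
rail u 374 -0.0493 slope deg -0.22 vrange [-0.0942  0.0944] z [0.0419 0.0434 0.0445]
[(np.int64(-120), np.int64(0)), (np.int64(-116), np.int64(0)), (np.int64(-112), np.int64(0)), (np.int64(-108), np.int64(0)), (np.int64(-104), np.int64(0)), (np.int64(-100), np.int64(0)), (np.int64(-96), np.int64(12)), (np.int64(-92), np.int64(13)), (np.int64(-88), np.int64(16)), (np.int64(-84), np.int64(4)), (np.int64(-80), np.int64(0)), (np.int64(-76), np.int64(0)), (np.int64(-72), np.int64(0)), (np.int64(-68), np.int64(0)), (np.int64(-64), np.int64(0)), (np.int64(-60), np.int64(0)), (np.int64(-56), np.int64(0)), (np.int64(-52), np.int64(16)), (np.int64(-48), np.int64(12)), (np.int64(-44), np.int64(16)), (np.int64(-40), np.int64(13)), (np.int64(-36), np.int64(15)), (np.int64(-32), np.int64(15)), (np.int64(-28), np.int64(12)), (np.int64(-24), np.int64(16)), (np.int64(-20), np.int64(12)), (np.int64(-16), np.int64(8)), (np.int64(-12
[... 2135 characters left out ...]
), np.int64(0)), (np.int64(32), np.int64(0)), (np.int64(36), np.int64(0)), (np.int64(40), np.int64(8)), (np.int64(44), np.int64(16)), (np.int64(48), np.int64(3)), (np.int64(52), np.int64(0)), (np.int64(56), np.int64(0)), (np.int64(60), np.int64(0)), (np.int64(64), np.int64(8)), (np.int64(68), np.int64(17)), (np.int64(72), np.int64(3)), (np.int64(76), np.int64(0)), (np.int64(80), np.int64(0)), (np.int64(84), np.int64(0)), (np.int64(88), np.int64(0)), (np.int64(92), np.int64(0)), (np.int64(96), np.int64(0)), (np.int64(100), np.int64(0)), (np.int64(104), np.int64(0)), (np.int64(108), np.int64(0)), (np.int64(112), np.int64(0))]
plate v 721 [0.0991 0.0998 0.104  0.1096 0.1111] u [-0.0474  0.0477]
```

View pics/w1.png

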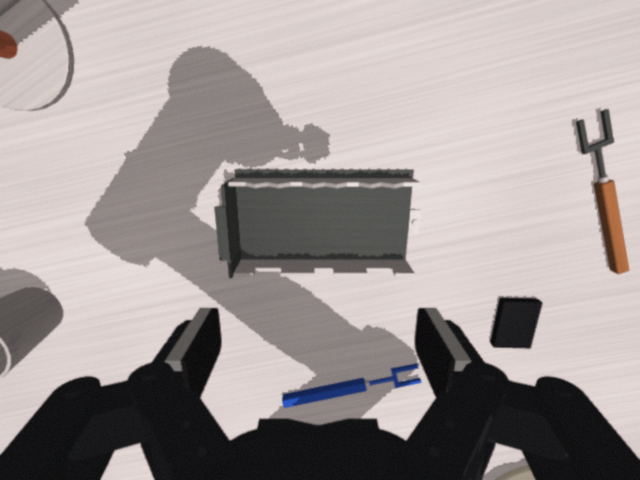

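The wrist view shows the rest at pixels (225–415, 170–275), with square notches in the near rail and Vs in the far rail. Both rails agree on a rest centre of about (0.554, 0.232) and a yaw of about -12.9°. Next is the pick.

```bash
python3 -m creep '{"gripper":[0,0,0,0,0,0,0,0,0,0,0,0,0,0,0,0,0,0,0,0],"travel":[[-0.153,-0.942,-0.2],[-0.153,-0.942,-0.2],[-0.153,-0.942,-0.2],[-0.153,-0.942,-0.2],[-0.153,-0.942,-0.2],[-0.153,-0.942,-0.2],[-0.153,-0.942,-0.2],[-0.153,-0.942,-0.2],[-0.153,-0.942,-0.2],[-0.153,-0.942,-0.2],[-0.153,-0.942,-0.2],[-0.153,-0.942,-0.2],[-0.153,-0.942,-0.2],[-0.153,-0.942,-0.2],[-0.153,-0.942,-0.2],[-0.153,-0.942,-0.2],[-0.153,-0.942,-0.2],[-0.153,-0.942,-0.2],[-0.153,-0.942,-0.2],[-0.153,-0.942,-0.2]],"rotation":[[0,0,0.27],[0,0,0.27],[0,0,0.27],[0,0,0.27],[0,0,0.27],[0,0,0.27],[0,0,0.27],[0,0,0.27],[0,0,0.27],[0,0,0.27],[0,0,0.27],[0,0,0.27],[0,0,0.27],[0,0,0.27],[0,0,0.27],[0,0,0.27],[0,0,0.27],[0,0,0.27],[0,0,0.27],[0,0,0.27]]}' 40
python3 -m creep '{"gripper":[0,0,0],"travel":[[0,0,0],[0,0,0],[0,0,0]],"rotation":[[0,0,0],[0,0,0],[0,0,0]]}'
cat > wt.py <<'E'
from h import *
def look(name):
    o=get_obs();p,d=snapshot("wrist");cv2.imwrite(f"pics/{name}.png",p[:,:,::-1])
    cm=camera_model("wrist");P=wpose(cm,o);X=R.from_rotvec(o["orientation"]).as_matrix()
    t=np.array(o["ee_pos"]);print("tcp",t.round(4),"yaw",np.degrees(np.arctan2(X[1,0],X[0,0])).round(2),"tilt zaxis",X[:,2].round(3))
    m=cv2.inRange(cv2.cvtColor(p,cv2.COLOR_RGB2HSV),(4,110,50),(22,255,255))
    n,l,s,c=cv2.connectedComponentsWithStats(m)
    for i in range(1,n):
        if s[i,4]<800: continue
        px=np.argwhere(l==i)[:,::-1];C=cloud(cm,P,d,px)
        zt=np.percentile(C[:,2],80)
        w=onplane(cm,P,px,zt)[:,:2] ; k=C[:,2]>zt-.003; w=w[k]
        (cx,cy),sz,_=cv2.minAreaRect((w*1000).astype(np.float32))
        v=np.linalg.svd(w-w.mean(0),full_matrices=False)[2][0];v=v*np.sign(v[0])
        mid=np.array([cx,cy])/1000+.03*v
        print("px",c[i].round(),"top z",zt.round(4),"size",np.round(sz),"yaw",np.degrees(np.arctan2(v[1],v[0])).round(2),"mid",mid.round(4),"tcp->mid",(mid-t[:2]).round(4))
E
python3 -c "from wt import *;look('pick1')"
```

```text
time_s: 3.65
ee_pos: [0.4889, -0.3313, 0.1329]
orientation: [3.132, 0.245, 0.001]
wrist_force: [-0.2, 0.2, 0.1]
width: 0.505
grip_force: 0.0
time_s: 3.95
ee_pos: [0.4891, -0.3303, 0.1333]
orientation: [3.132, 0.242, 0.001]
wrist_force: [0.1, 0.3, 0.1]
width: 0.5
grip_force: 0.0
tcp [ 0.4891 -0.3303  0.1333] yaw 8.85 tilt zaxis [ 0.001 -0.    -1.   ]
px [166. 180.] top z 0.0139 size [ 15. 118.] yaw -7.81 mid [ 0.5386 -0.2135] tcp->mid [0.0494 0.1168]
px [ 24. 209.] top z 0.0136 size [117.  21.] yaw 9.17 mid [ 0.503  -0.0955] tcp->mid [0.0139 0.2348]
px [319. 262.] top z 0.014 size [119.  13.] yaw 8.81 mid [ 0.4908 -0.3326] tcp->mid [ 0.0017 -0.0023]
```

```bash
python3 -m creep '{"gripper":[0,0,0,0,0,0,0,0,-1,-1,-1,-1,-1,-1,-1,-1],"travel":[[0.05,-0.06,-0.85],[0,0,-0.85],[0,0,-0.85],[0,0,-0.85],[0,0,-0.85],[0,0,-0.12],[0,0,0],[0,0,0],[0,0,0],[0,0,0],[0,0,0],[0,0,0],[0,0,0],[0,0,0],[0,0,0],[0,0,0]],"rotation":[[0,0,0],[0,0,0],[0,0,0],[0,0,0],[0,0,0],[0,0,0],[0,0,0],[0,0,0],[0,0,0],[0,0,0],[0,0,0],[0,0,0],[0,0,0],[0,0,0],[0,0,0],[0,0,0]]}' 40
```

```text
time_s: 5.6
ee_pos: [0.491, -0.3336, 0.0033]
orientation: [3.131, 0.241, 0.003]
wrist_force: [-0.7, 1.7, 6.0]
width: 0.147
grip_force: 41.6
```

```bash
python3 -m creep '{"gripper":[-1,-1,-1,-1,-1,-1,-1,-1,-1,-1,-1,-1,-1,-1,-1,-1],"travel":[[0,0,0.5],[0,0,0.85],[0,0,0.85],[0,0,0.85],[0,0,0.85],[0.121,0.99,0.1],[0.121,0.99,0.1],[0.121,0.99,0.1],[0.121,0.99,0],[0.121,0.99,0],[0.121,0.99,0],[0.121,0.99,0],[0.121,0.99,0],[0.121,0.99,0],[0.121,0.99,0],[0.121,0.99,0]],"rotation":[[0,0,0],[0,0,0],[0,0,0],[0,0,0],[0,0,0],[0,0,-0.258],[0,0,-0.258],[0,0,-0.258],[0,0,-0.258],[0,0,-0.258],[0,0,-0.258],[0,0,-0.258],[0,0,-0.258],[0,0,-0.258],[0,0,-0.258],[0,0,-0.258]]}' 40
python3 -m creep '{"gripper":[-1,-1,-1,-1,-1,-1,-1,-1,-1,-1,-1,-1,-1],"travel":[[0.121,0.99,0],[0.121,0.99,0],[0.121,0.99,0],[0.121,0.99,0],[0.121,0.99,0],[0.121,0.99,0],[0.121,0.99,0],[0.121,0.99,0],[0.121,0.99,0],[0.121,0.99,0],[0,0,0],[0,0,0],[0,0,0]],"rotation":[[0,0,-0.258],[0,0,-0.258],[0,0,-0.258],[0,0,-0.258],[0,0,-0.258],[0,0,-0.258],[0,0,-0.258],[0,0,-0.258],[0,0,-0.258],[0,0,-0.258],[0,0,0],[0,0,0],[0,0,0]]}'
python3 -c "from wt import *;look('pick2')"
```

```text
time_s: 7.2
ee_pos: [0.5297, -0.0054, 0.1277]
orientation: [-3.141, 0.072, 0.001]
wrist_force: [1.1, -0.3, -0.5]
width: 0.153
grip_force: 40.8
time_s: 8.5
ee_pos: [0.5659, 0.2895, 0.1275]
orientation: [3.121, -0.354, -0.002]
wrist_force: [0.6, -0.0, -0.0]
width: 0.152
grip_force: 40.8
tcp [0.5659 0.2895 0.1275] yaw -12.94 tilt zaxis [-0.001 -0.001 -1.   ]
px [318. 339.] top z 0.1381 size [14. 88.] yaw -13.15 mid [0.5821 0.2853] tcp->mid [ 0.0162 -0.0042]
```

View pics/pick2.png

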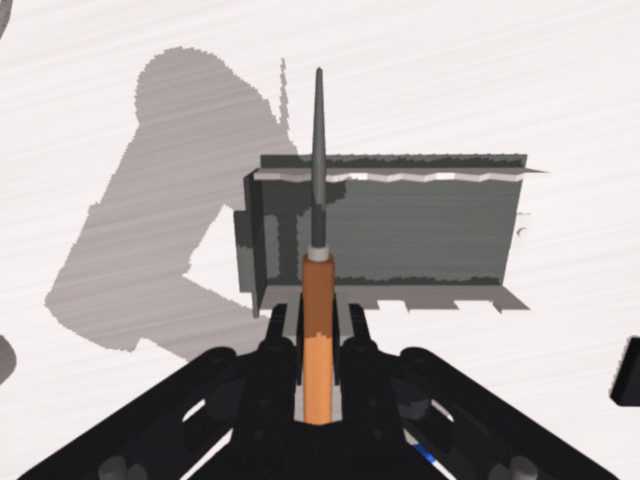

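The pick hangs straight, from its tip at (319,70) down to the gripper, above the first pair of notches. I lower it now.

```bash
python3 -m creep '{"gripper":[-1,-1,-1,-1,-1,-1,-1,-1,-1,-1],"travel":[[0.04,0.03,-0.5],[0,0,-0.8],[0,0,-0.7],[0,0,-0.5],[0,0,-0.3],[0,0,-0.2],[0,0,-0.1],[0,0,0],[0,0,0],[0,0,0]],"rotation":[[0,0,0],[0,0,0],[0,0,0],[0,0,0],[0,0,0],[0,0,0],[0,0,0],[0,0,0],[0,0,0],[0,0,0]]}'
```

```text
time_s: 9.55
ee_pos: [0.5679, 0.2917, 0.0356]
orientation: [-3.121, 0.353, -0.002]
wrist_force: [0.2, 0.8, -0.0]
width: 0.147
grip_force: 40.8
```

```bash
python3 -m creep '{"gripper":[-1,-1,-1,-0.8,-0.5,-0.2,-0.1,-0.1,-0.1,-0.1],"travel":[[0,-0.03,-0.07],[0,0,0],[0,0,0],[0,0,0],[0,0,0],[0,0,0],[0,0,0],[0,0,0],[0,0,0],[0,0,0]],"rotation":[[0,0,0],[0,0,0],[0,0,0],[0,0,0],[0,0,0],[0,0,0],[0,0,0],[0,0,0],[0,0,0],[0,0,0]]}'
python3 -m creep '{"gripper":[-0.1,-0.1,-0.1,-0.1,-0.1,-0.1,-0.1,-0.1],"travel":[[0,0,0.3],[0,0,0.9],[0,0,0.9],[0,0,0.9],[0,0,0.9],[0,0,0.2],[0,0,0],[0,0,0]],"rotation":[[0,0,0],[0,0,0],[0,0,0],[0,0,0],[0,0,0],[0,0,0],[0,0,0],[0,0,0]]}'
python3 - <<'E'
from wt import *
look('pick3')
p1=np.array([.5672,.2903]);print(p1)
E
```

```text
time_s: 10.55
ee_pos: [0.5675, 0.2904, 0.0326]
orientation: [3.121, -0.353, -0.0]
wrist_force: [-0.3, 0.6, -0.6]
width: 0.451
grip_force: 0.0
time_s: 11.35
ee_pos: [0.5668, 0.2901, 0.1547]
orientation: [3.121, -0.353, -0.003]
wrist_force: [-0.4, 0.6, 0.1]
width: 0.446
grip_force: 0.0
tcp [0.5668 0.2901 0.1547] yaw -12.92 tilt zaxis [-0.002 -0.001 -1.   ]
px [316. 264.] top z 0.044 size [ 14. 118.] yaw -12.8 mid [0.5684 0.2907] tcp->mid [0.0016 0.0007]
[0.5672 0.2903]
```

View pics/pick3.png

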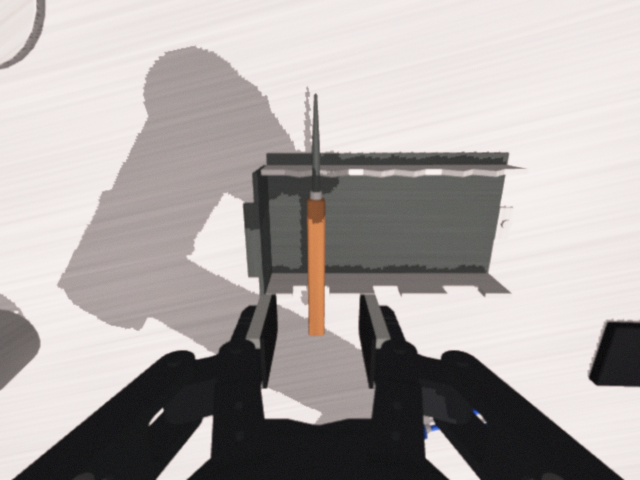

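The pick is seated: handle top at 44 mm, grip point within 1 mm of place 1, tip at (316,95) out over the V rail. Next is the paddle.

```bash
python3 -m creep '{"gripper":[0,0,0,0,0,0,0,0,0,0,0,0,0,0,0,0,0,0,0,0],"travel":[[-0.059,-0.98,0],[-0.059,-0.98,0],[-0.059,-0.98,0],[-0.059,-0.98,0],[-0.059,-0.98,0],[-0.059,-0.98,0],[-0.059,-0.98,0],[-0.059,-0.98,0],[-0.059,-0.98,0],[-0.059,-0.98,0],[-0.059,-0.98,0],[-0.059,-0.98,-0.1],[-0.059,-0.98,-0.1],[-0.059,-0.98,-0.1],[-0.059,-0.98,-0.1],[-0.059,-0.98,-0.1],[-0.059,-0.98,-0.2],[0,0,0],[0,0,0],[0,0,0]],"rotation":[[0,0,0.075],[0,0,0.075],[0,0,0.075],[0,0,0.075],[0,0,0.075],[0,0,0.075],[0,0,0.075],[0,0,0.075],[0,0,0.075],[0,0,0.075],[0,0,0.075],[0,0,0.075],[0,0,0.075],[0,0,0.075],[0,0,0.075],[0,0,0.075],[0,0,0.075],[0,0,0],[0,0,0],[0,0,0]]}' 40
python3 -c "from wt import *;look('pad1')"
```

```text
time_s: 13.4
ee_pos: [0.5372, -0.2087, 0.1341]
orientation: [-3.134, 0.213, 0.002]
wrist_force: [0.5, -0.8, 0.8]
width: 0.498
grip_force: 0.0
tcp [ 0.5372 -0.2087  0.1341] yaw -7.77 tilt zaxis [-0.001  0.    -1.   ]
px [320. 260.] top z 0.0139 size [ 13. 118.] yaw -7.68 mid [ 0.5393 -0.2113] tcp->mid [ 0.002  -0.0026]
px [195. 302.] top z 0.0139 size [93. 14.] yaw 10.57 mid [ 0.5159 -0.0897] tcp->mid [-0.0213  0.119 ]
```

```bash
python3 -m creep '{"gripper":[0,0,0,0,0,0,0,-1,-1,-1,-1,-1,-1],"travel":[[0.06,-0.07,-0.85],[0,0,-0.85],[0,0,-0.85],[0,0,-0.85],[0,0,-0.85],[0,0,-0.12],[0,0,0],[0,0,0],[0,0,0],[0,0,0],[0,0,0],[0,0,0],[0,0,0]],"rotation":[[0,0,0],[0,0,0],[0,0,0],[0,0,0],[0,0,0],[0,0,0],[0,0,0],[0,0,0],[0,0,0],[0,0,0],[0,0,0],[0,0,0],[0,0,0]]}' 40
```

```text
time_s: 14.75
ee_pos: [0.5405, -0.2115, 0.0054]
orientation: [3.134, -0.213, 0.005]
wrist_force: [-1.1, 1.4, 6.8]
width: 0.147
grip_force: 41.7
```

```bash
python3 -m creep '{"gripper":[-1,-1,-1,-1,-1,-1,-1,-1,-1,-1,-1,-1,-1,-1,-1,-1,-1,-1,-1,-1],"travel":[[0,0,0.5],[0,0,0.85],[0,0,0.85],[0,0,0.85],[0,0,0.85],[0.03,0.985,0.2],[0.03,0.985,0],[0.03,0.985,0],[0.03,0.985,0],[0.03,0.985,0],[0.03,0.985,0],[0.03,0.985,0],[0.03,0.985,0],[0.03,0.985,0],[0.03,0.985,0],[0.03,0.985,0],[0.03,0.985,0],[0.03,0.985,0],[0.03,0.985,0],[0.03,0.985,0]],"rotation":[[0,0,0],[0,0,0],[0,0,0],[0,0,0],[0,0,0],[0,0,-0.087],[0,0,-0.087],[0,0,-0.087],[0,0,-0.087],[0,0,-0.087],[0,0,-0.087],[0,0,-0.087],[0,0,-0.087],[0,0,-0.087],[0,0,-0.087],[0,0,-0.087],[0,0,-0.087],[0,0,-0.087],[0,0,-0.087],[0,0,-0.087]]}' 40
python3 -m creep '{"gripper":[-1,-1,-1],"travel":[[0,0,0],[0,0,0],[0,0,0]],"rotation":[[0,0,0],[0,0,0],[0,0,0]]}'
python3 -c "from wt import *;look('pad2')"
```

```text
time_s: 16.75
ee_pos: [0.5523, 0.2328, 0.1266]
orientation: [3.121, -0.357, -0.001]
wrist_force: [0.2, -0.3, -0.6]
width: 0.146
grip_force: 41.0
time_s: 17.05
ee_pos: [0.5523, 0.231, 0.1264]
orientation: [3.121, -0.357, -0.001]
wrist_force: [-0.2, -0.9, -0.7]
width: 0.148
grip_force: 40.9
tcp [0.5523 0.231  0.1264] yaw -13.07 tilt zaxis [-0.001 -0.    -1.   ]
px [234. 277.] top z 0.0438 size [ 15. 119.] yaw -12.66 mid [0.5681 0.2892] tcp->mid [0.0158 0.0583]
px [318. 340.] top z 0.1351 size [14. 89.] yaw -13.05 mid [0.5665 0.2271] tcp->mid [ 0.0142 -0.0039]
```

```bash
python3 -m creep '{"gripper":[-1,-1,-1,-1,-1,-1,-1,-1,-1],"travel":[[0.05,0.03,-0.5],[0,0,-0.8],[0,0,-0.7],[0,0,-0.5],[0,0,-0.3],[0,0,-0.15],[0,0,-0.05],[0,0,0],[0,0,0]],"rotation":[[0,0,0],[0,0,0],[0,0,0],[0,0,0],[0,0,0],[0,0,0],[0,0,0],[0,0,0],[0,0,0]]}'
```

```text
time_s: 18.0
ee_pos: [0.5547, 0.233, 0.0375]
orientation: [-3.12, 0.356, -0.002]
wrist_force: [-0.1, -0.1, -0.2]
width: 0.143
grip_force: 40.9
```

```bash
python3 -m creep '{"gripper":[-1,-1,-1,-0.8,-0.5,-0.2,-0.2,-0.2,-0.2],"travel":[[0,-0.03,-0.07],[0,0,0],[0,0,0],[0,0,0],[0,0,0],[0,0,0],[0,0,0],[0,0,0],[0,0,0]],"rotation":[[0,0,0],[0,0,0],[0,0,0],[0,0,0],[0,0,0],[0,0,0],[0,0,0],[0,0,0],[0,0,0]]}'
python3 -m creep '{"gripper":[-0.2,-0.2,-0.2,-0.2,-0.2,-0.2,-0.2,-0.2],"travel":[[0,0,0.3],[0,0,0.9],[0,0,0.9],[0,0,0.9],[0,0,0.9],[0,0,0.2],[0,0,0],[0,0,0]],"rotation":[[0,0,0],[0,0,0],[0,0,0],[0,0,0],[0,0,0],[0,0,0],[0,0,0],[0,0,0]]}'
python3 -c "from wt import *;look('pad3')"
```

```text
time_s: 18.9
ee_pos: [0.5541, 0.2316, 0.0343]
orientation: [3.121, -0.356, -0.001]
wrist_force: [-0.5, -0.3, 0.3]
width: 0.405
grip_force: 0.0
time_s: 19.7
ee_pos: [0.5535, 0.2315, 0.1566]
orientation: [3.12, -0.357, -0.003]
wrist_force: [-0.4, 0.5, -0.0]
width: 0.398
grip_force: 0.0
tcp [0.5535 0.2315 0.1566] yaw -13.05 tilt zaxis [-0.002 -0.001 -1.   ]
px [242. 255.] top z 0.0438 size [ 14. 111.] yaw -13.64 mid [0.5719 0.2886] tcp->mid [0.0184 0.0571]
px [316. 264.] top z 0.0439 size [ 14. 118.] yaw -12.75 mid [0.5539 0.2325] tcp->mid [0.0004 0.001 ]
```

The paddle is seated: handle top at 44 mm, grip point within 1 mm of place 2. Next is the fork.

```bash
python3 -m creep '{"gripper":[0,0,0,0,0,0,0,0,0,0,0,0,0,0],"travel":[[-0.153,-0.976,0],[-0.153,-0.976,0],[-0.153,-0.976,0],[-0.153,-0.976,0],[-0.153,-0.976,-0.1],[-0.153,-0.976,-0.1],[-0.153,-0.976,-0.1],[-0.153,-0.976,-0.1],[-0.153,-0.976,-0.1],[-0.153,-0.976,-0.1],[-0.153,-0.976,-0.15],[0,0,0],[0,0,0],[0,0,0]],"rotation":[[0,0,0.545],[0,0,0.545],[0,0,0.545],[0,0,0.545],[0,0,0.545],[0,0,0.545],[0,0,0.545],[0,0,0.545],[0,0,0.545],[0,0,0.545],[0,0,0.545],[0,0,0],[0,0,0],[0,0,0]]}' 40
python3 -c "from wt import *;look('fork1')"
```

```text
time_s: 21.15
ee_pos: [0.5037, -0.0898, 0.1345]
orientation: [3.127, 0.3, -0.001]
wrist_force: [0.6, -0.0, 0.5]
width: 0.5
grip_force: 0.0
tcp [ 0.5037 -0.0898  0.1345] yaw 10.97 tilt zaxis [-0.001 -0.    -1.   ]
px [317. 263.] top z 0.014 size [118.  13.] yaw 10.95 mid [ 0.5026 -0.0898] tcp->mid [-0.0011  0.    ]
```

View pics/fork1.png

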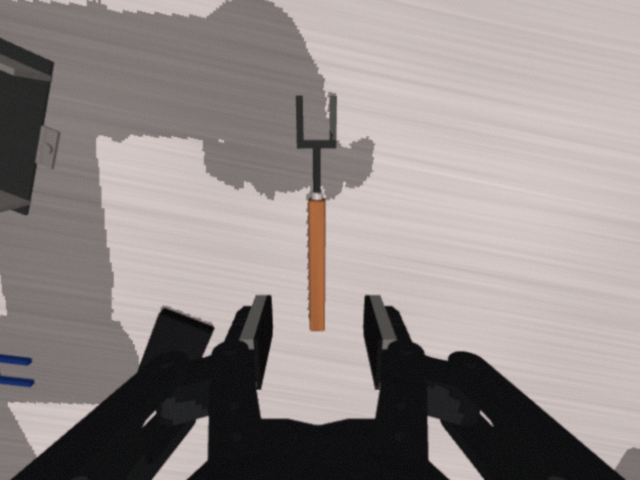

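The wooden-handled fork, prongs at (316,95–145), is centred between the fingers, and the black pad is well clear. I grasp it now.

```bash
python3 -m creep '{"gripper":[0,0,0,0,0,0,0,-1,-1,-1,-1,-1,-1],"travel":[[-0.03,0,-0.85],[0,0,-0.85],[0,0,-0.85],[0,0,-0.85],[0,0,-0.85],[0,0,-0.15],[0,0,0],[0,0,0],[0,0,0],[0,0,0],[0,0,0],[0,0,0],[0,0,0]],"rotation":[[0,0,0],[0,0,0],[0,0,0],[0,0,0],[0,0,0],[0,0,0],[0,0,0],[0,0,0],[0,0,0],[0,0,0],[0,0,0],[0,0,0],[0,0,0]]}' 40
```

```text
time_s: 22.5
ee_pos: [0.5041, -0.09, 0.0045]
orientation: [3.127, 0.301, 0.005]
wrist_force: [-1.4, 2.4, 5.9]
width: 0.147
grip_force: 41.8
```

```bash
python3 -m creep '{"gripper":[-1,-1,-1,-1,-1,-1,-1,-1,-1,-1,-1,-1,-1,-1,-1,-1,-1],"travel":[[0,0,0.5],[0,0,0.85],[0,0,0.85],[0,0,0.85],[0,0,0.85],[0.14,0.975,0.2],[0.14,0.975,0],[0.14,0.975,0],[0.14,0.975,0],[0.14,0.975,0],[0.14,0.975,0],[0.14,0.975,0],[0.14,0.975,0],[0.14,0.975,0],[0,0,0],[0,0,0],[0,0,0]],"rotation":[[0,0,0],[0,0,0],[0,0,0],[0,0,0],[0,0,0],[0,0,-0.663],[0,0,-0.663],[0,0,-0.663],[0,0,-0.663],[0,0,-0.663],[0,0,-0.663],[0,0,-0.663],[0,0,-0.663],[0,0,-0.663],[0,0,0],[0,0,0],[0,0,0]]}' 40
python3 -c "from wt import *;look('fork2')"
```

```text
time_s: 24.2
ee_pos: [0.5401, 0.1722, 0.1259]
orientation: [3.121, -0.354, -0.001]
wrist_force: [-0.4, -0.8, -0.9]
width: 0.149
grip_force: 40.9
tcp [0.5401 0.1722 0.1259] yaw -12.94 tilt zaxis [-0.001 -0.    -1.   ]
px [152. 279.] top z 0.0437 size [ 17. 119.] yaw -12.73 mid [0.5678 0.2881] tcp->mid [0.0277 0.116 ]
px [234. 279.] top z 0.0439 size [ 15. 117.] yaw -12.59 mid [0.5546 0.2306] tcp->mid [0.0145 0.0584]
px [318. 340.] top z 0.1353 size [14. 88.] yaw -12.92 mid [0.5549 0.1681] tcp->mid [ 0.0148 -0.004 ]
```

```bash
python3 -m creep '{"gripper":[-1,-1,-1,-1,-1,-1,-1,-1,-1],"travel":[[0.03,0.0,-0.5],[0,0,-0.8],[0,0,-0.7],[0,0,-0.5],[0,0,-0.3],[0,0,-0.15],[0,0,-0.05],[0,0,0],[0,0,0]],"rotation":[[0,0,0],[0,0,0],[0,0,0],[0,0,0],[0,0,0],[0,0,0],[0,0,0],[0,0,0],[0,0,0]]}'
```

```text
time_s: 25.15
ee_pos: [0.542, 0.1732, 0.0368]
orientation: [-3.121, 0.353, -0.002]
wrist_force: [-0.2, 0.9, -1.3]
width: 0.147
grip_force: 41.0
```

```bash
python3 -m creep '{"gripper":[-1,-1,-1,-0.8,-0.5,-0.2,-0.2,-0.2,-0.2],"travel":[[0,0,-0.07],[0,0,0],[0,0,0],[0,0,0],[0,0,0],[0,0,0],[0,0,0],[0,0,0],[0,0,0]],"rotation":[[0,0,0],[0,0,0],[0,0,0],[0,0,0],[0,0,0],[0,0,0],[0,0,0],[0,0,0],[0,0,0]]}'
python3 -m creep '{"gripper":[-0.2,-0.2,-0.2,-0.2,-0.2,-0.2,-0.2,-0.2,-0.2],"travel":[[0,0,0.3],[0,0,0.9],[0,0,0.9],[0,0,0.9],[0,0,0.9],[0,0,0.9],[0,0,0.5],[0,0,0],[0,0,0]],"rotation":[[0,0,0],[0,0,0],[0,0,0],[0,0,0],[0,0,0],[0,0,0],[0,0,0],[0,0,0],[0,0,0]]}'
python3 -c "from wt import *;look('fork3')"
```

```text
time_s: 26.05
ee_pos: [0.5414, 0.1728, 0.0337]
orientation: [3.121, -0.353, -0.001]
wrist_force: [0.2, 0.1, -0.9]
width: 0.4
grip_force: 0.0
time_s: 26.95
ee_pos: [0.5411, 0.1729, 0.1928]
orientation: [-3.121, 0.354, 0.001]
wrist_force: [0.0, 0.1, -0.3]
width: 0.402
grip_force: 0.0
tcp [0.5411 0.1729 0.1928] yaw -12.93 tilt zaxis [-0.  0. -1.]
px [187. 249.] top z 0.0438 size [ 14. 118.] yaw -12.9 mid [0.5678 0.2889] tcp->mid [0.0267 0.116 ]
px [317. 250.] top z 0.0439 size [ 14. 118.] yaw -12.67 mid [0.5417 0.1734] tcp->mid [0.0006 0.0005]
px [252. 248.] top z 0.0438 size [ 14. 112.] yaw -12.85 mid [0.5568 0.2308] tcp->mid [0.0157 0.058 ]
```

View pics/fork3.png

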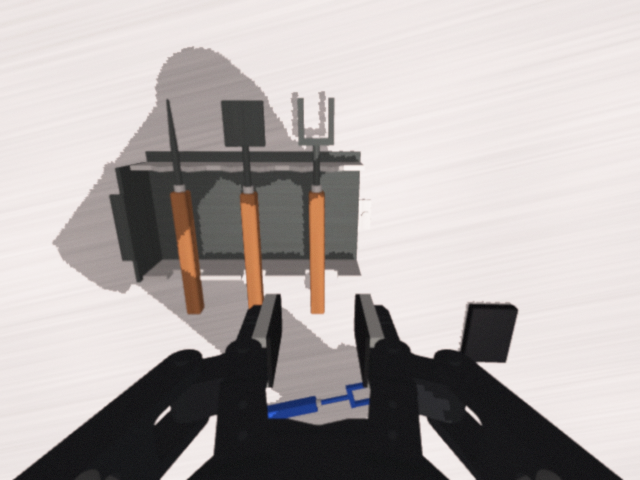

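All three tools lie parallel in their notches, with tips at (169,100), (243,100) and (316,98), from the end plate in the order pick, paddle, fork. Every handle top is at 44 mm, and the gripper is clear, so I hand in.

```bash
python3 -c "from bench import *;print(finish_job())"
```

```text
the job is handed in; nothing more can be done
None
```

I laid the pick, paddle and fork in places 1, 2 and 3 and released them; each measured within about 2 mm of its place at the last clear look. The gripper was clear, and I handed the job in at about 27 s; no verdict came back.

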